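# Find the box with the weight in it

## Robot

A 6-joint arm with a two-finger parallel gripper is mounted at the origin on the work surface. World frame = base frame: x ahead of the robot, y to its left, z up, the work surface at z = 0. Lengths are in m, angles in rad, forces in N, time in s.
With the tool pointing down it reaches from about 0.25 to 0.775 m from the base axis. Payload 8.9 kg.
Tool frame: the origin (TCP) lies between the finger pads; the fingertips stand 14 mm ahead of it and the grasp point (between the pads) lies 5 mm behind it; z points along the fingers, x is the direction in which the jaws open and shut, and the axes are right-handed (so a half turn about z gives the same grasp; the last joint's range is limited). The gripper opens to 85 mm and grips with 20 to 120 N. Pads are 22 mm wide; open, the fingers measure 114 mm over their backs; the gripper's body (76 mm by 85 mm) begins 54 mm behind the grasp point. The pads swing forward as they close: fully open they stand 13 mm farther back than shut.
Start: joints at [-0.139, 0.291, -0.153, 1.127, 0, 1.431], TCP at [0.525, 0, 0.245] pointing down, gripper open.
Joint ranges: [-2.52, 2.52], [-0.91, 1.74], [-1.3, 1.37], [-1.96, 2.02], [-1.52, 1.47], [-3.14, 3.14]. Speed limits (rad/s): [2.22, 2.22, 2.79, 3.14, 3.14, 3.14].

## Interface

Orientations are given as a rotation vector (axis times angle).
In Python, from cell import robot, imaging, ticket gives the robot as it stands.
- The arm moves only by the tool carry_out, never from a script. Its argument "commands" is a list of rows, each an object of numbers: "dx", "dy", "dz": the shift along the tool's x, y, z in cm; "wx", "wy", "wz": the turn, a rotation vector about the tool's x, y, z in rad. A call has 1 to 5 rows; each row is the pose to reach, as a shift and turn from the pose commanded when the call began, along the tool's axes at that moment; what a row does not reach only later rows make up. A row lasts 1/8 s, in which the tool goes at most 62.5 mm and 10.7 degrees, less where a joint would pass 70% of its speed; a pose out of reach is approached as far as the arm can. A call with a gripper value outside its range is refused whole. "hand" is the opening, from -1 (shut) to 1 (fully open), set as the call begins (left out, the last holds). The fingers move at their own pace and stop on an object; the grip force is fixed at half the most. Time passes only in rows, so rows that repeat a pose let the fingers close. It gives the time, the measured TCP pose, the force and the opening at its end, in the units of the state.
- robot.get_state(): the state, without advancing time (a new reading comes with each control period).
- imaging.grab_frame(name): name is "scene" or "side" or "wrist"; returns a dict with "frame" (480x640x3 uint8, blue, green, red), "intrinsics" (3x3 intrinsics, pixels), "rvec" (rotation vector, rad) and "tvec" (3), from world to camera coordinates, as OpenCV has them; the wrist camera has in their place "T_tool_cam" (4x4, takes a point from camera to tool coordinates, whose origin is the TCP and whose axes are the tool frame's). Camera axes: x right, y down, z forward; pixel columns grow to the right and rows downward; lengths in m; the calibration is good to about 2 mm. The wrist camera is an equidistant fisheye: a pixel r from the principal point sees the ray r / f radians off the axis. A picture is of the moment at which its call begins: read the wrist's pose just before it. There is no depth.
- ticket.hand_in(): hands the job in, once; it reports no verdict.
The state is a dict: "clock": time; "joint_positions": joint angles; "qvel": joint speeds; "joint_efforts": joint torques, N m; "tcp_pos": TCP position; "ee_rot": TCP orientation; "ft_force": force on the tool from outside, world axes, zero at the start; "ft_torque": the same for the moment, N m; "finger_gap": opening from 0.0 (shut) to 1.0 (fully open).
Only numpy, scipy, OpenCV 4.12 (cv2) and the standard library are available. Lean on these libraries where they do the work, as an engineer would, in place of code of your own. Each camera call takes 0.05 s, during which the arm holds its last target.

## Task

One of the three identical closed wooden boxes standing in a row still has its brass weight shut inside; the other two are as good as empty. Working from the robot's left to its right, lift each box in turn well clear of the table to judge its weight and put it back gently where it stood, without dropping it. Then take the heavy one away and stand it upright in the middle of the low round marble slab; the two light ones must be left upright in their places.

Things in the scene. Friction and masses are not known exactly. Their poses are not given: they have to be found in the camera images.
- box_left_centre (a point): Leftmost (largest y), one of three identical closed boxes in a row: dark wood, brass fittings on the ends, lid fixed; 80 long (x), 50 wide (y), 56 high. Point: its centre, 28 above the underside; z up. x points away from the robot, within 20 degrees. Light boxes weigh 0.11-0.16 kg, the heavy one 0.38-0.60 kg; any may be it. Sizes mm. A brass tube lies between it and the middle box.
- box_middle_centre (a point): Middle, one of three identical closed boxes in a row: dark wood, brass fittings on the ends, lid fixed; 80 long (x), 50 wide (y), 56 high. Point: its centre, 28 above the underside; z up. x points away from the robot, within 20 degrees. Weights as for the left box. Grip across the 50 mm width. Sizes mm.
- box_right_centre (a point): Rightmost (smallest y), one of three identical closed boxes in a row: dark wood, brass fittings on the ends, lid fixed; 80 long (x), 50 wide (y), 56 high. Point: its centre, 28 above the underside; z up. x points away from the robot, within 20 degrees. Weights as for the left box. Sizes mm. A cork stands between it and the middle box.
- slab_top (a point): Centre of the flat top of a round pale marble slab, 150 mm in diameter, 20 mm thick, fixed on the table at one end (left or right) of the row of boxes; a 130 mm high steel tripod stands at the other end. Point 20 mm above the table; z up.
There are look-alikes about, which are no part of the job. What is shaped like the part that bears box_right_centre but purple or turquoise is not meant.

How it is judged:
By the outcome, as a careful person would: the job done as asked, in the order asked, and still so for the second after the job is handed in, with the robot touching nothing.
It also fails if it takes over 72 s, if anything falls off the work surface, if the arm or the gripper's body presses on something with over 40 N, if the wrist force passes 120 N, or if a joint passes its speed limit or range.

## Working session

There is one attempt and no reset: what is moved stays moved. The work goes in short steps, Python scripts to look and compute and a tool call to move; the robot and the scene stay as the last step left them, time stands still between calls to the robot, and variables do not carry over. Pictures are saved under pics/ and viewed, and the job is handed in when it is done.

Besides the shell and the picture viewer there is one more tool, called in YAML: its name, and indented under it one key for each argument. carry_out: Moves the arm, as the interface text tells. Its arguments: {"type":"object","properties":{"commands":{"type":"array"},"hand":{"type":"number"}},"required":["commands"]}

```bash
ls; mkdir -p pics; python3 - <<'E'
from cell import robot, imaging
import cv2
print(robot.get_state())
for n in ("scene","side","wrist"):
    f=imaging.grab_frame(n); cv2.imwrite(f"pics/{n}0.png",f["frame"])
    print(n,{k:v for k,v in f.items() if k!="frame"})
E
```

```text
pics
{'clock': 0.0, 'joint_positions': array([-1.39300459e-01,  2.91317946e-01, -1.54102978e-01,  1.12669630e+00,
       -1.83705694e-05,  1.43151804e+00]), 'qvel': array([-0.00017489, -0.00020543, -0.00021931,  0.00039572,  0.00032592,
        0.00067871]), 'joint_efforts': array([-3.46096487e-03, -5.37150800e+01,  3.31364536e+01,  1.60375424e-02,
       -3.39078597e-04,  1.08972756e-05]), 'tcp_pos': array([5.24590437e-01, 5.52569560e-05, 2.44721436e-01]), 'ee_rot': array([-3.14142678e+00,  3.48035309e-05,  2.05865620e-03]), 'ft_force': array([0.34092653, 0.13921807, 0.42130675]), 'ft_torque': array([-0.00185137, -0.02249692,  0.03718332]), 'finger_gap': 0.9968388321774276}
scene {'intrinsics': array([[513.77742033,   0.        , 320.08377115],
       [  0.        , 513.77742033, 241.20169003],
       [  0.        ,   0.        ,   1.        ]]), 'rvec': array([ 2.1826521 ,  1.16389434, -0.42239388]), 'tvec': array([-0.28870837, -0.27682011,  1.5993904 ])}
side {'intrinsics': array([[580.75689974,   0.        , 319.40780798],
       [  0.        , 580.75689974, 238.35973782],
       [  0.        ,   0.        ,   1.        ]]), 'rvec': array([ 2.20490193, -0.8372545 ,  0.34946969]), 'tvec': array([-0.40631134,  0.26002784,  1.0507076 ])}
wrist {'intrinsics': array([[371.64829954,   0.        , 323.21524588],
       [  0.        , 371.64829954, 235.28963572],
       [  0.        ,   0.        ,   1.        ]]), 'T_tool_cam': array([[ 9.99999997e-01,  6.34800758e-05, -3.54883008e-05,
        -3.43115329e-04],
       [-5.17731429e-05,  9.64076833e-01,  2.65623527e-01,
        -6.63333133e-02],
       [ 5.10752503e-05, -2.65623525e-01,  9.64076833e-01,
        -1.29460250e-01],
       [ 0.00000000e+00,  0.00000000e+00,  0.00000000e+00,
         1.00000000e+00]])}
```

View pics/scene0.png

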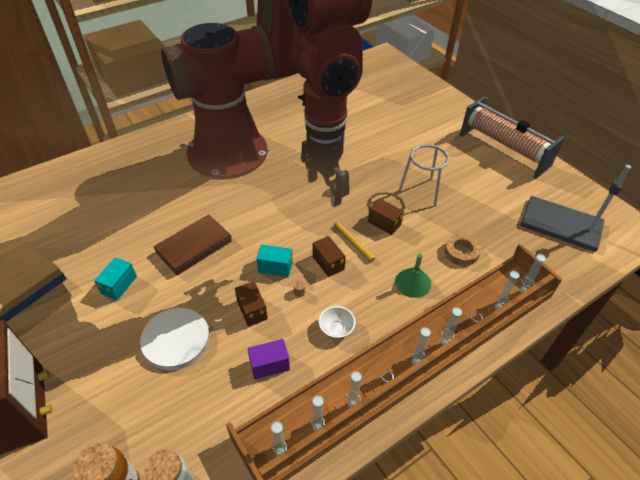

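View pics/side0.png

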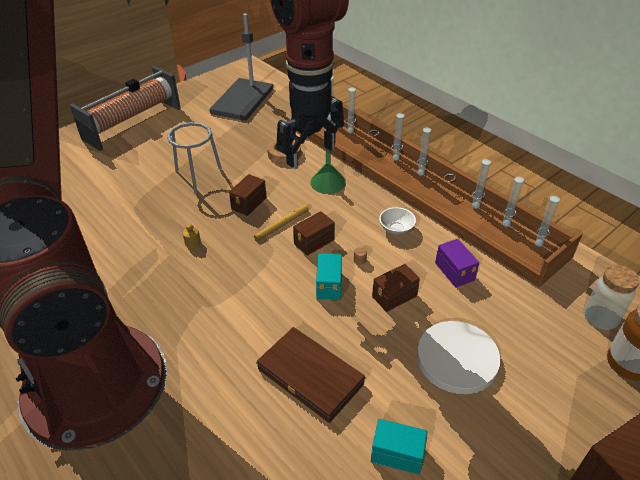

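View pics/wrist0.png

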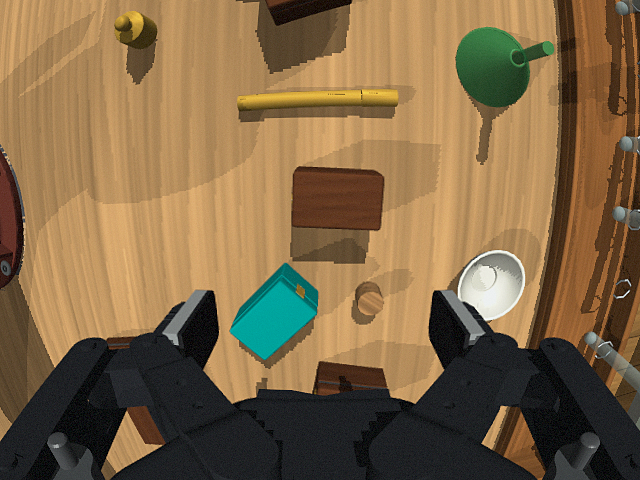

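Scene view: row of dark boxes at (385,213) left, (328,256) middle, (252,302) right; the slab is at (175,338), at the right end, and the tripod at (428,160). Crops next.

```bash
python3 - <<'E'
import cv2,numpy as np
s=cv2.imread("pics/scene0.png");d=cv2.imread("pics/side0.png")
a=cv2.resize(s[190:340,225:425],None,fx=4,fy=4,interpolation=cv2.INTER_CUBIC)
b=cv2.resize(d[165:315,220:420],None,fx=4,fy=4,interpolation=cv2.INTER_CUBIC)
cv2.imwrite("pics/cs.png",a);cv2.imwrite("pics/cd.png",b)
E
```

```text
(no output)
```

View pics/cs.png

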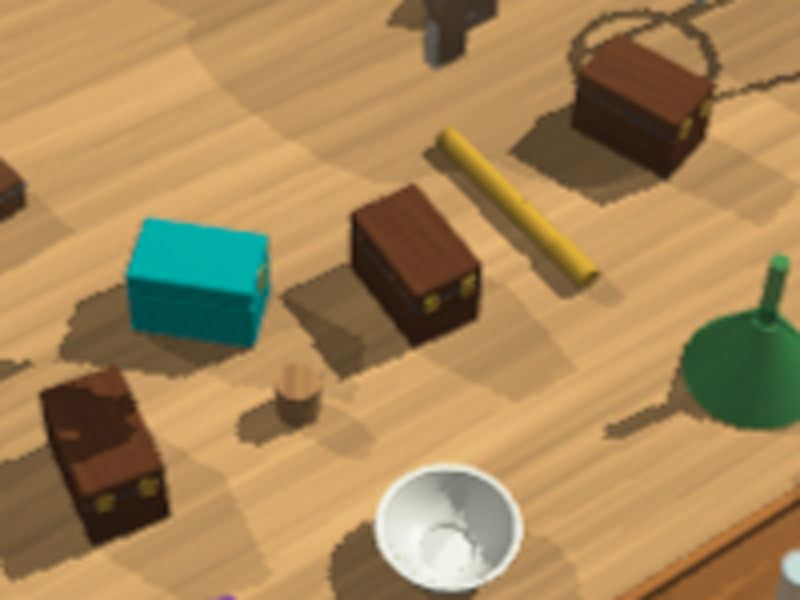

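View pics/cd.png

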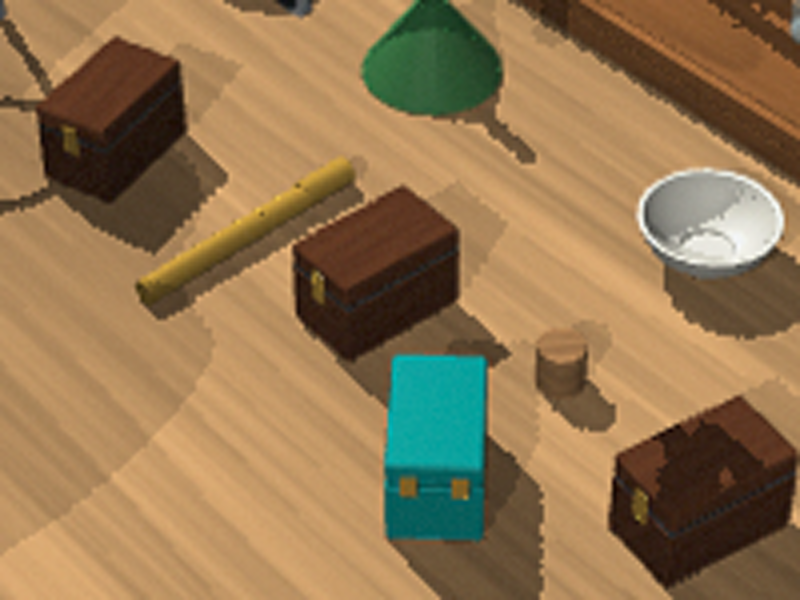

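The candidates for the boxes are these: dark wood at scene (385,213), (328,256) and (252,302), which I choose. Not chosen are turquoise (275,260) and (115,278), purple (268,358), and the big flat brown case at (193,244). The crops confirm dark wood with brass fittings, the brass tube between left and middle, and the cork between middle and right.

```bash
cat > h.py <<'E'
import cv2,numpy as np
from cell import robot, imaging
K={};
C={'scene':(np.array([[513.77742033,0,320.08377115],[0,513.77742033,241.20169003],[0,0,1]]),np.array([2.1826521,1.16389434,-0.42239388]),np.array([-0.28870837,-0.27682011,1.5993904])),
'side':(np.array([[580.75689974,0,319.40780798],[0,580.75689974,238.35973782],[0,0,1]]),np.array([2.20490193,-0.8372545,0.34946969]),np.array([-0.40631134,0.26002784,1.0507076]))}
def cast(cam,px,z):
    k,r,t=C[cam];R=cv2.Rodrigues(r)[0];o=-R.T@t
    px=np.atleast_2d(px).astype(float)
    d=(R.T@np.linalg.inv(k)@np.c_[px,np.ones(len(px))].T).T
    return o+d*((z-o[2])/d[:,2])[:,None]
def proj(cam,P):
    k,r,t=C[cam]; return cv2.projectPoints(np.atleast_2d(P).astype(float),r,t,k,None)[0][:,0]
E
python3 - <<'E'
from h import *
T={'scene':((225,190),{'L':[(618,38),(714,80),(676,125),(578,75)],'M':[(412,186),(480,262),(405,292),(352,213)],'R':[(115,367),(165,458),(85,495),(42,395)]}),
'side':((220,165),{'L':[(118,37),(183,62),(108,137),(38,110)],'M':[(403,186),(460,232),(348,294),(295,255)],'R':[(740,397),(797,455),(670,533),(614,455)]})}
for c,(o,b) in T.items():
  for n,p in b.items():
    W=cast(c,(np.array(p)+.5)/4-.5+np.array(o),.056)[:,:2]
    e=np.roll(W,-1,0)-W; L=np.linalg.norm(e,axis=1)
    ax=e[np.argmax(L)]; 
    print(c,n,W.mean(0).round(4),'edges',(L*1000).round(),'yaw',[round((np.degrees(np.arctan2(v[1],v[0]))+90)%180-90,1) for v in e])
# slab: pale mask
for c in ('scene','side'):
    im=cv2.imread(f'pics/{c}0.png');hsv=cv2.cvtColor(im,cv2.COLOR_BGR2HSV)
    m=((hsv[...,1]<40)&(hsv[...,2]>80)).astype(np.uint8)
    n,lab,st,ce=cv2.connectedComponentsWithStats(m)
    g=(175,338) if c=='scene' else (458,350)
    for i in range(1,n):
        if st[i,4]>300: 
            if abs(ce[i][0]-g[0])<60 and abs(ce[i][1]-g[1])<60:
                print(c,st[i],ce[i]); 
                cn=max(cv2.findContours((lab==i).astype(np.uint8),0,cv2.CHAIN_APPROX_NONE)[0],key=len)[:,0]
                W=cast(c,cv2.convexHull(cn)[:,0],.02)[:,:2].astype(np.float32); print(cv2.minEnclosingCircle(W),W.min(0),W.max(0))
E
```

```text
scene L [0.5077 0.2165] edges [72. 50. 76. 46.] yaw [np.float64(23.2), np.float64(-69.3), np.float64(19.5), np.float64(-73.7)]
scene M [0.5347 0.0089] edges [74. 52. 71. 44.] yaw [np.float64(-0.5), np.float64(83.3), np.float64(-6.6), np.float64(87.1)]
scene R [ 0.5534 -0.2201] edges [72. 50. 75. 45.] yaw [np.float64(-6.2), np.float64(86.2), np.float64(-9.4), np.float64(82.6)]
side L [0.5058 0.2144] edges [48. 79. 50. 80.] yaw [np.float64(-72.7), np.float64(19.6), np.float64(-71.5), np.float64(18.3)]
side M [0.5328 0.0075] edges [50. 78. 43. 82.] yaw [np.float64(87.5), np.float64(-2.5), np.float64(-88.0), np.float64(2.6)]
side R [ 0.5487 -0.2224] edges [47. 84. 56. 78.] yaw [np.float64(79.5), np.float64(-4.6), np.float64(73.4), np.float64(-10.8)]
scene [ 141  308   68   62 3283] [174.39750228 338.49588791]
((0.5329167246818542, -0.4046087861061096), 0.0787891075015068) [ 0.45467934 -0.4779114 ] [ 0.61118084 -0.32915008]
side [ 417  321   83   73 4735] [458.07222809 357.0749736 ]
((0.521800696849823, -0.40567535161972046), 0.08027967065572739) [ 0.4421139  -0.48172897] [ 0.60103285 -0.32850865]
```

```bash
python3 - <<'E'
from h import *
def o(n,c,p,z): print(n,c,cast(c,p,z)[:,:2].round(3).tolist())
def cs(p): return (np.array(p)+.5)/4-.5+np.array((225,190))
def cd(p): return (np.array(p)+.5)/4-.5+np.array((220,165))
o('tube','scene',cs([(445,135),(588,275)]),.008);o('tube','side',cd([(145,293),(348,165)]),.008)
o('corktop','scene',cs([(300,377)]),.025);o('corktop','side',cd([(562,346)]),.025)
o('corkbase','scene',cs([(298,420)]),0);o('corkbase','side',cd([(560,390)]),0)
o('teal','scene',cs([(130,265),(147,220),(268,235),(258,290)]),.056);o('teal','side',cd([(390,357),(486,357),(484,468),(388,468)]),.056)
o('ring','scene',[(429,157)],.13);o('ring','side',[(190,134)],.13)
o('ring extents','side',[(168,134),(213,134),(190,123),(190,147)],.13)
o('feet','side',[(176,172),(193,203),(219,187)],0)
o('feet','scene',[(401,191),(437,204),(446,175)],0)
E
python3 - <<'E'
import cv2
s=cv2.imread("pics/scene0.png");d=cv2.imread("pics/side0.png")
import numpy as np
a=cv2.resize(s[135:235,360:460],None,fx=4,fy=4);b=cv2.resize(d[115:215,145:245],None,fx=4,fy=4)
cv2.imwrite("pics/tri.png",np.hstack([a,b]))
E
```

```text
tube scene [[0.44, 0.103], [0.59, 0.109]]
tube side [[0.441, 0.102], [0.598, 0.11]]
corktop scene [[0.567, -0.095]]
corktop side [[0.574, -0.097]]
corkbase scene [[0.578, -0.104]]
corkbase side [[0.568, -0.103]]
teal scene [[0.457, -0.147], [0.432, -0.12], [0.484, -0.064], [0.517, -0.092]]
teal side [[0.479, -0.064], [0.516, -0.098], [0.463, -0.154], [0.427, -0.122]]
ring scene [[0.469, 0.386]]
ring side [[0.471, 0.39]]
ring extents side [[0.432, 0.425], [0.513, 0.353], [0.498, 0.431], [0.442, 0.343]]
feet side [[0.44, 0.446], [0.405, 0.311], [0.488, 0.32]]
feet scene [[0.433, 0.339], [0.531, 0.39], [0.455, 0.497]]
```

View pics/tri.png

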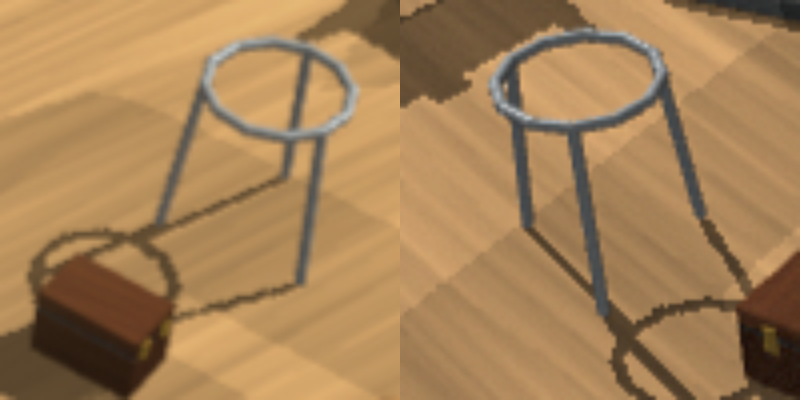

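```bash
cat >> h.py <<'E'
from scipy.spatial.transform import Rotation as Ro
def go(x,y,z,yawdeg):
    """yawdeg: world direction of tool x; tool down"""
    s=robot.get_state();R=Ro.from_rotvec(s['ee_rot'])
    c,sn=np.cos(np.radians(yawdeg)),np.sin(np.radians(yawdeg))
    G=np.array([[c,sn,0],[sn,-c,0],[0,0,-1]])
    d=R.as_matrix().T@(np.array([x,y,z])-s['tcp_pos'])*100
    w=(R.inv()*Ro.from_matrix(G)).as_rotvec()
    print('t',round(s['clock'],2),'pos',s['tcp_pos'].round(4),'yaw',np.degrees(np.arctan2(R.as_matrix()[1,0],R.as_matrix()[0,0])).round(1),'F',s['ft_force'].round(2),'gap',round(s['finger_gap'],3))
    print('d cm',d.round(2),'w',w.round(3))
E
python3 -c "
from h import *
go(.505,.215,.18,109)"
```

```text
t 0.15 pos [0.5247 0.     0.2449] yaw 0.0 F [-1.2  -0.05  0.55] gap 1.001
d cm [ -1.96 -21.49   6.49] w [-1.000e-03  1.000e-03 -1.902e+00]
```

carry_out:
  commands:
    - {"dx": -0.5, "dy": -5, "dz": 1, "wz": -0.18}
    - {"dx": -1, "dy": -10, "dz": 2, "wz": -0.36}
    - {"dx": -1.5, "dy": -15, "dz": 3, "wz": -0.54}
    - {"dx": -2, "dy": -20, "dz": 4, "wz": -0.72}
    - {"dx": -2, "dy": -21.5, "dz": 5, "wz": -0.9}
  hand: 1

```text
invalid input at $.commands[0]: expected keys dx, dy, dz, wx, wy, wz
```

carry_out:
  commands:
    - {"dx": -0.5, "dy": -5, "dz": 1, "wx": 0, "wy": 0, "wz": -0.18}
    - {"dx": -1, "dy": -10, "dz": 2, "wx": 0, "wy": 0, "wz": -0.36}
    - {"dx": -1.5, "dy": -15, "dz": 3, "wx": 0, "wy": 0, "wz": -0.54}
    - {"dx": -2, "dy": -20, "dz": 4, "wx": 0, "wy": 0, "wz": -0.72}
    - {"dx": -2, "dy": -21.5, "dz": 5, "wx": 0, "wy": 0, "wz": -0.9}
  hand: 1

```text
clock: 0.78
tcp_pos: [0.5041, 0.2176, 0.1947]
ee_rot: [-2.822, -1.379, 0.001]
ft_force: [-0.0, -0.2, 0.5]
finger_gap: 1.002
```

```bash
python3 -c "
from h import *
go(.505,.215,.18,109)"
```

```text
t 0.78 pos [0.5041 0.2176 0.1947] yaw 52.1 F [-0.01 -0.2   0.51] gap 1.002
d cm [-0.15  0.23  1.47] w [-0.001 -0.    -0.994]
```

carry_out:
  commands:
    - {"dx": 0, "dy": 0, "dz": 0, "wx": 0, "wy": 0, "wz": -0.18}
    - {"dx": 0, "dy": 0, "dz": 0, "wx": 0, "wy": 0, "wz": -0.36}
    - {"dx": 0, "dy": 0, "dz": 0, "wx": 0, "wy": 0, "wz": -0.54}
    - {"dx": 0, "dy": 0, "dz": 0, "wx": 0, "wy": 0, "wz": -0.72}
    - {"dx": 0, "dy": 0, "dz": 0, "wx": 0, "wy": 0, "wz": -0.9}

```text
clock: 1.4
tcp_pos: [0.5048, 0.215, 0.195]
ee_rot: [-1.945, -2.466, 0.001]
ft_force: [0.4, 0.3, -0.1]
finger_gap: 1.0
```

carry_out:
  commands:
    - {"dx": 0, "dy": 0, "dz": 0, "wx": 0, "wy": 0, "wz": -0.09}
    - {"dx": 0, "dy": 0, "dz": 0, "wx": 0, "wy": 0, "wz": -0.09}

```text
clock: 1.65
tcp_pos: [0.5048, 0.215, 0.1951]
ee_rot: [-1.841, -2.545, 0.001]
ft_force: [-0.8, 0.4, 0.2]
finger_gap: 0.999
```

```bash
python3 -c "
from h import *
go(.507,.2155,.1,109)
f=imaging.grab_frame('wrist');cv2.imwrite('pics/w1.png',f['frame'])"
```

```text
t 1.65 pos [0.5048 0.215  0.1951] yaw 108.2 F [-0.75  0.39  0.25] gap 0.999
d cm [-0.02  0.23  9.51] w [-0.    -0.    -0.013]
```

View pics/w1.png

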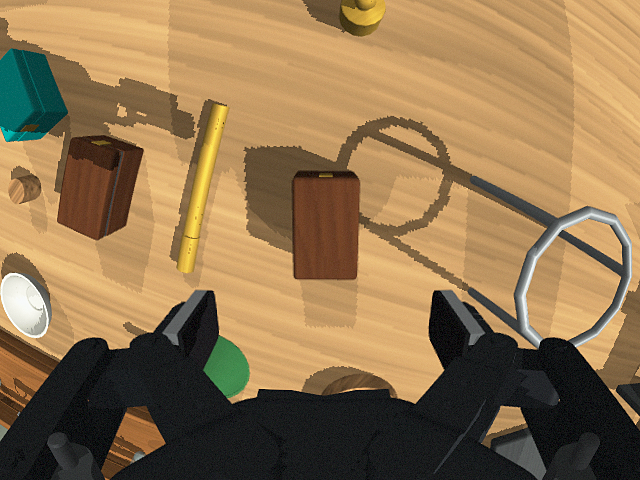

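```bash
cat >> h.py <<'E'
TT=np.array([[1,0,0,-3.43e-4],[0,.964076833,.265623527,-.0663333],[0,-.265623525,.964076833,-.12946025],[0,0,0,1]])
def wcast(px,z,pos,rv):
    px=np.atleast_2d(px).astype(float);u=(px-[323.215,235.290])/371.648;r=np.linalg.norm(u,axis=1)
    d=np.c_[u*(np.sin(r)/np.maximum(r,1e-9))[:,None],np.cos(r)]
    R=Ro.from_rotvec(rv).as_matrix();o=R@TT[:3,3]+pos;d=(R@TT[:3,:3]@d.T).T
    return o+d*((z-o[2])/d[:,2])[:,None]
def rect(W):
    W=W[:,:2];e=np.roll(W,-1,0)-W
    print(W.mean(0).round(4),'edges',(np.linalg.norm(e,axis=1)*1000).round(),'dir',[round((np.degrees(np.arctan2(v[1],v[0])))%180,1) for v in e])
E
python3 -c "
from h import *
s=robot.get_state();a=(.056,s['tcp_pos'],s['ee_rot'])
rect(wcast([(294,179),(358,179),(358,278),(293,278)],*a))
rect(wcast([(74,137),(119,150),(99,239),(58,225)],*a))
print(wcast([(217,103),(187,270)],.008,*a[1:]), wcast([(472,180),(470,290)],0,*a[1:]))
"
```

```text
[0.5078 0.2176] edges [47. 77. 51. 77.] dir [np.float64(108.2), np.float64(19.5), np.float64(108.1), np.float64(16.4)]
[0.5363 0.0136] edges [49. 80. 48. 82.] dir [np.float64(90.2), np.float64(176.0), np.float64(92.6), np.float64(176.6)]
[[0.44111498 0.09754945 0.008     ]
 [0.5978838  0.10836079 0.008     ]] [[0.43352353 0.33602582 0.        ]
 [0.53503134 0.38006465 0.        ]]
```

carry_out:
  commands:
    - {"dx": 0, "dy": 0.2, "dz": 4, "wx": 0, "wy": 0, "wz": 0}
    - {"dx": 0, "dy": 0.2, "dz": 8, "wx": 0, "wy": 0, "wz": 0}
    - {"dx": 0, "dy": 0.2, "dz": 12, "wx": 0, "wy": 0, "wz": 0}
    - {"dx": 0, "dy": 0.2, "dz": 15, "wx": 0, "wy": 0, "wz": 0}
    - {"dx": 0, "dy": 0.2, "dz": 16.2, "wx": 0, "wy": 0, "wz": 0}

```text
clock: 2.33
tcp_pos: [0.5058, 0.2153, 0.0317]
ee_rot: [-1.841, -2.543, 0.003]
ft_force: [0.4, -0.2, -0.7]
finger_gap: 1.002
```

carry_out:
  commands:
    - {"dx": 0, "dy": 0, "dz": 0, "wx": 0, "wy": 0, "wz": 0}
    - {"dx": 0, "dy": 0, "dz": 0, "wx": 0, "wy": 0, "wz": 0}
    - {"dx": 0, "dy": 0, "dz": 0, "wx": 0, "wy": 0, "wz": 0}
    - {"dx": 0, "dy": 0, "dz": 0, "wx": 0, "wy": 0, "wz": 0}
  hand: -1

```text
clock: 2.82
tcp_pos: [0.508, 0.216, 0.0348]
ee_rot: [1.839, 2.545, 0.003]
ft_force: [0.0, -0.6, 8.0]
finger_gap: 0.581
```

```bash
python3 -c "
from h import *
go(.507,.2155,.1,108)
f=imaging.grab_frame('wrist');cv2.imwrite('pics/w2.png',f['frame'])"
```

```text
t 2.83 pos [0.508  0.216  0.0348] yaw 108.3 F [ 0.04 -0.6   8.03] gap 0.581
d cm [-0.02 -0.1  -6.52] w [0.003 0.    0.005]
```

View pics/w2.png

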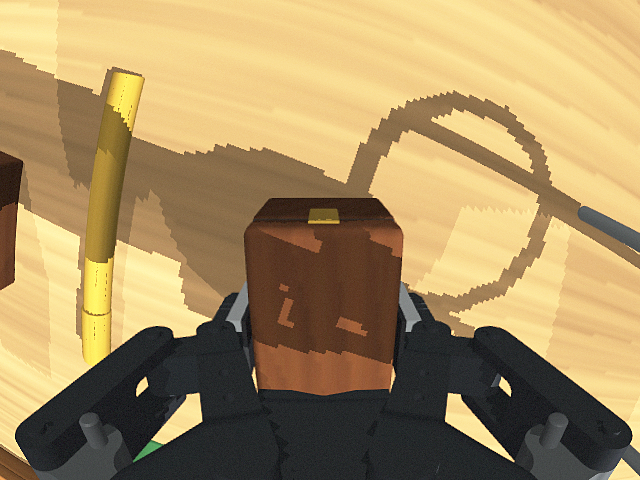

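The left box is gripped between the pads (opening 0.581, about 49 mm). Lifting next.

carry_out:
  commands:
    - {"dx": 0, "dy": 0, "dz": -1, "wx": 0, "wy": 0, "wz": 0}
    - {"dx": 0, "dy": 0, "dz": -3, "wx": 0, "wy": 0, "wz": 0}
    - {"dx": 0, "dy": 0, "dz": -6, "wx": 0, "wy": 0, "wz": 0}
    - {"dx": 0, "dy": 0, "dz": -9, "wx": 0, "wy": 0, "wz": 0}
    - {"dx": 0, "dy": 0, "dz": -10, "wx": 0, "wy": 0, "wz": 0}

```text
clock: 3.5
tcp_pos: [0.5079, 0.2159, 0.1355]
ee_rot: [1.839, 2.545, 0.004]
ft_force: [0.2, -0.2, -1.6]
finger_gap: 0.58
```

carry_out:
  commands:
    - {"dx": 0, "dy": 0, "dz": 0, "wx": 0, "wy": 0, "wz": 0}
    - {"dx": 0, "dy": 0, "dz": 0, "wx": 0, "wy": 0, "wz": 0}
    - {"dx": 0, "dy": 0, "dz": 0, "wx": 0, "wy": 0, "wz": 0}

```text
clock: 3.88
tcp_pos: [0.5062, 0.2155, 0.1323]
ee_rot: [-1.84, -2.545, 0.002]
ft_force: [0.1, 0.0, -1.1]
finger_gap: 0.58
```

```bash
python3 -c "
from h import *
go(.507,.2155,.1,108)
for i in range(8):
    f=imaging.grab_frame('side');s=robot.get_state();print(s['clock'],s['ft_force'].round(2),s['ft_torque'].round(3),s['joint_efforts'][1:3].round(2))
cv2.imwrite('pics/s2.png',f['frame'])"
```

```text
t 3.88 pos [0.5062 0.2155 0.1323] yaw 108.3 F [ 0.05  0.04 -1.11] gap 0.58
d cm [-0.02  0.08  3.23] w [-0.002 -0.     0.005]
3.925 [ 0.08  0.61 -1.22] [-0.003 -0.014  0.015] [-60.24  30.15]
3.975 [ 0.26 -1.28 -0.77] [ 0.047  0.004 -0.033] [-60.13  30.12]
4.025 [ 0.18  0.21 -1.6 ] [0.006 0.044 0.003] [-60.07  30.11]
4.075 [-0.27 -1.03 -1.05] [ 0.033  0.032 -0.011] [-60.03  30.12]
4.125 [ 0.94 -0.75 -1.65] [-0.031 -0.008  0.049] [-60.02  30.13]
4.175 [ 0.45 -0.52 -1.66] [-0.043  0.021  0.012] [-60.02  30.15]
4.225 [ 0.24  0.44 -0.81] [ 0.006  0.018 -0.011] [-60.02  30.16]
4.275 [ 0.17 -0.26 -1.41] [-0.006 -0.013  0.003] [-60.04  30.18]
```

View pics/s2.png

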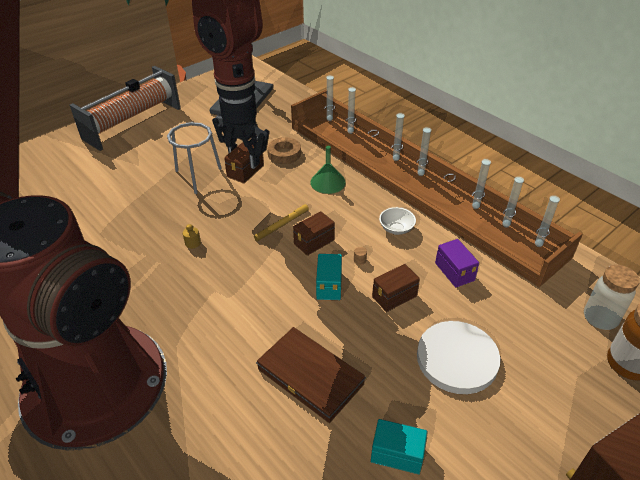

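The force settles near -1.3 N and the side view shows the box at (243,160), hanging clear of the table. It is light, about 0.13 kg. Setting it back down.

carry_out:
  commands:
    - {"dx": 0, "dy": 0.1, "dz": 3, "wx": 0, "wy": 0, "wz": 0}
    - {"dx": 0, "dy": 0.1, "dz": 6, "wx": 0, "wy": 0, "wz": 0}
    - {"dx": 0, "dy": 0.1, "dz": 8, "wx": 0, "wy": 0, "wz": 0}
    - {"dx": 0, "dy": 0.1, "dz": 9, "wx": 0, "wy": 0, "wz": 0}
    - {"dx": 0, "dy": 0.1, "dz": 9.4, "wx": 0, "wy": 0, "wz": 0}

```text
clock: 4.9
tcp_pos: [0.5079, 0.216, 0.0391]
ee_rot: [-1.84, -2.546, 0.0]
ft_force: [-0.3, 0.2, -1.0]
finger_gap: 0.578
```

carry_out:
  commands:
    - {"dx": 0, "dy": 0, "dz": 0.1, "wx": 0, "wy": 0, "wz": 0}
    - {"dx": 0, "dy": 0, "dz": 0.2, "wx": 0, "wy": 0, "wz": 0}
    - {"dx": 0, "dy": 0, "dz": 0.3, "wx": 0, "wy": 0, "wz": 0}
    - {"dx": 0, "dy": 0, "dz": 0.4, "wx": 0, "wy": 0, "wz": 0}
    - {"dx": 0, "dy": 0, "dz": 0.4, "wx": 0, "wy": 0, "wz": 0}

```text
clock: 5.52
tcp_pos: [0.5078, 0.216, 0.0353]
ee_rot: [-1.84, -2.546, -0.0]
ft_force: [0.5, 0.4, -1.3]
finger_gap: 0.58
```

carry_out:
  commands:
    - {"dx": 0, "dy": 0, "dz": 0.05, "wx": 0, "wy": 0, "wz": 0}
    - {"dx": 0, "dy": 0, "dz": 0.1, "wx": 0, "wy": 0, "wz": 0}
    - {"dx": 0, "dy": 0, "dz": 0.15, "wx": 0, "wy": 0, "wz": 0}

```text
clock: 5.9
tcp_pos: [0.5079, 0.2159, 0.0347]
ee_rot: [1.84, 2.546, 0.0]
ft_force: [-4.8, -2.3, 17.8]
finger_gap: 0.578
```

carry_out:
  commands:
    - {"dx": 0, "dy": 0, "dz": -0.05, "wx": 0, "wy": 0, "wz": 0}
    - {"dx": 0, "dy": 0, "dz": -0.05, "wx": 0, "wy": 0, "wz": 0}
    - {"dx": 0, "dy": 0, "dz": -0.05, "wx": 0, "wy": 0, "wz": 0}
    - {"dx": 0, "dy": 0, "dz": -0.05, "wx": 0, "wy": 0, "wz": 0}
  hand: 1

```text
clock: 6.4
tcp_pos: [0.5078, 0.2159, 0.0342]
ee_rot: [-1.84, -2.546, 0.0]
ft_force: [0.3, 1.4, -0.3]
finger_gap: 0.999
```

carry_out:
  commands:
    - {"dx": 0, "dy": 0, "dz": -2, "wx": 0, "wy": 0, "wz": 0}
    - {"dx": 0, "dy": 0, "dz": -6, "wx": 0, "wy": 0, "wz": 0}
    - {"dx": 0, "dy": 0, "dz": -10, "wx": 0, "wy": 0, "wz": 0}
    - {"dx": 0, "dy": 0, "dz": -12, "wx": 0, "wy": 0, "wz": 0}
    - {"dx": 0, "dy": 0, "dz": -12, "wx": 0, "wy": 0, "wz": 0}

```text
clock: 7.02
tcp_pos: [0.5089, 0.2162, 0.1557]
ee_rot: [1.839, 2.545, 0.004]
ft_force: [0.1, -0.4, 0.4]
finger_gap: 1.005
```

```bash
python3 -c "
from h import *
go(.535,.010,.155,90)
f=imaging.grab_frame('wrist');cv2.imwrite('pics/w3.png',f['frame'])"
```

```text
t 7.03 pos [0.5089 0.2162 0.1557] yaw 108.3 F [ 0.09 -0.37  0.39] gap 1.005
d cm [-20.4   -3.99   0.06] w [ 0.003 -0.     0.319]
```

View pics/w3.png

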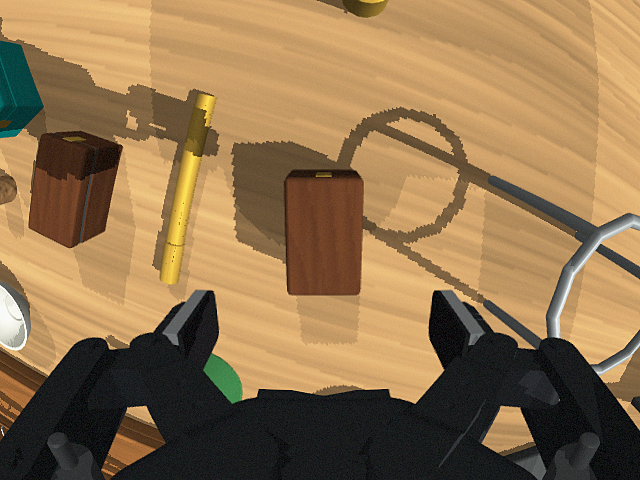

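The left box stands upright in its place at (325,235). On to the middle box.

carry_out:
  commands:
    - {"dx": -5, "dy": -1, "dz": 0, "wx": 0, "wy": 0, "wz": 0.08}
    - {"dx": -10, "dy": -2, "dz": 0, "wx": 0, "wy": 0, "wz": 0.16}
    - {"dx": -15, "dy": -3, "dz": 0, "wx": 0, "wy": 0, "wz": 0.24}
    - {"dx": -19, "dy": -3.8, "dz": 0, "wx": 0, "wy": 0, "wz": 0.3}
    - {"dx": -20.4, "dy": -4, "dz": 0, "wx": 0, "wy": 0, "wz": 0.32}

```text
clock: 7.7
tcp_pos: [0.5333, 0.0078, 0.1529]
ee_rot: [-2.225, -2.216, 0.002]
ft_force: [-0.3, 0.4, -1.1]
finger_gap: 0.998
```

carry_out:
  commands:
    - {"dx": 0, "dy": 0, "dz": 0, "wx": 0, "wy": 0, "wz": 0}
    - {"dx": 0, "dy": 0, "dz": 0, "wx": 0, "wy": 0, "wz": 0}

```text
clock: 7.95
tcp_pos: [0.5335, 0.0109, 0.1538]
ee_rot: [-2.22, -2.222, 0.001]
ft_force: [-1.0, -0.2, -0.3]
finger_gap: 0.998
```

```bash
python3 -c "
from h import *
go(.535,.010,.033,90)
f=imaging.grab_frame('wrist');cv2.imwrite('pics/w4.png',f['frame'])"
```

```text
t 7.95 pos [0.5335 0.0109 0.1538] yaw 90.1 F [-1.03 -0.17 -0.28] gap 0.998
d cm [-0.09  0.17 12.08] w [-0.001 -0.     0.001]
```

View pics/w4.png

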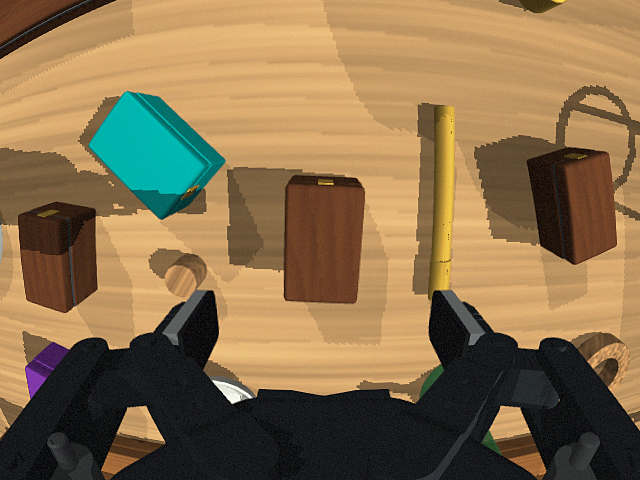

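```bash
python3 -c "
from h import *
s=robot.get_state();a=(.056,s['tcp_pos'],s['ee_rot'])
rect(wcast([(287,186),(364,189),(356,304),(285,300)],*a))
rect(wcast([(25,218),(74,232),(66,312),(19,297)],*a))
"
```

```text
[0.5379 0.0105] edges [48. 78. 48. 77.] dir [np.float64(87.8), np.float64(177.9), np.float64(86.5), np.float64(177.5)]
[ 0.5567 -0.2174] edges [55. 74. 59. 78.] dir [np.float64(77.6), np.float64(158.4), np.float64(81.2), np.float64(156.3)]
```

carry_out:
  commands:
    - {"dx": -0.1, "dy": 0.2, "dz": 4, "wx": 0, "wy": 0, "wz": 0.04}
    - {"dx": -0.1, "dy": 0.2, "dz": 8, "wx": 0, "wy": 0, "wz": 0.04}
    - {"dx": -0.1, "dy": 0.2, "dz": 11, "wx": 0, "wy": 0, "wz": 0.04}
    - {"dx": -0.1, "dy": 0.2, "dz": 12.1, "wx": 0, "wy": 0, "wz": 0.04}
    - {"dx": -0.1, "dy": 0.2, "dz": 12.1, "wx": 0, "wy": 0, "wz": 0.04}

```text
clock: 8.62
tcp_pos: [0.5357, 0.0094, 0.0333]
ee_rot: [-2.265, -2.176, 0.001]
ft_force: [0.6, 0.4, 0.5]
finger_gap: 1.001
```

carry_out:
  commands:
    - {"dx": 0, "dy": 0, "dz": 0, "wx": 0, "wy": 0, "wz": 0}
    - {"dx": 0, "dy": 0, "dz": 0, "wx": 0, "wy": 0, "wz": 0}
    - {"dx": 0, "dy": 0, "dz": 0, "wx": 0, "wy": 0, "wz": 0}
    - {"dx": 0, "dy": 0, "dz": 0, "wx": 0, "wy": 0, "wz": 0}
  hand: -1

```text
clock: 9.12
tcp_pos: [0.5368, 0.009, 0.0346]
ee_rot: [2.265, 2.175, 0.003]
ft_force: [-1.1, 2.3, 7.1]
finger_gap: 0.577
```

carry_out:
  commands:
    - {"dx": 0, "dy": 0, "dz": -1, "wx": 0, "wy": 0, "wz": 0}
    - {"dx": 0, "dy": 0, "dz": -3, "wx": 0, "wy": 0, "wz": 0}
    - {"dx": 0, "dy": 0, "dz": -6, "wx": 0, "wy": 0, "wz": 0}
    - {"dx": 0, "dy": 0, "dz": -9, "wx": 0, "wy": 0, "wz": 0}
    - {"dx": 0, "dy": 0, "dz": -10, "wx": 0, "wy": 0, "wz": 0}

```text
clock: 9.75
tcp_pos: [0.5367, 0.0085, 0.1352]
ee_rot: [2.265, 2.174, 0.002]
ft_force: [-0.4, -0.4, -5.1]
finger_gap: 0.578
```

carry_out:
  commands:
    - {"dx": 0, "dy": 0, "dz": 0, "wx": 0, "wy": 0, "wz": 0}
    - {"dx": 0, "dy": 0, "dz": 0, "wx": 0, "wy": 0, "wz": 0}
    - {"dx": 0, "dy": 0, "dz": 0, "wx": 0, "wy": 0, "wz": 0}

```text
clock: 10.12
tcp_pos: [0.5352, 0.0088, 0.1322]
ee_rot: [-2.265, -2.175, 0.002]
ft_force: [-0.1, 0.1, -5.4]
finger_gap: 0.576
```

```bash
python3 -c "
from h import *
go(.535,.010,.034,87.5)
for i in range(8):
    f=imaging.grab_frame('side');s=robot.get_state();print(s['clock'],s['ft_force'].round(2))
cv2.imwrite('pics/s3.png',f['frame'])"
```

```text
t 10.12 pos [0.5352 0.0088 0.1322] yaw 87.7 F [-0.11  0.14 -5.35] gap 0.576
d cm [ 0.12 -0.    9.82] w [-0.002 -0.     0.003]
10.175 [-0.43  0.23 -5.04]
10.225 [-0.97  0.37 -4.36]
10.275 [-0.01 -0.8  -4.79]
10.325 [ 0.55  0.27 -5.52]
10.375 [-0.31  0.39 -4.88]
10.425 [ 0.17 -0.73 -5.44]
10.475 [-0.09 -0.09 -5.48]
10.525 [ 0.41  0.6  -5.1 ]
```

View pics/s3.png

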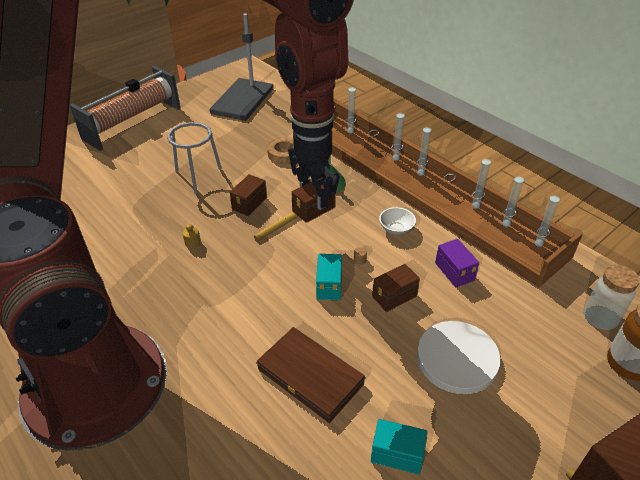

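The middle box reads about -5.1 N (0.52 kg) and hangs clear at (312,200): it is the heavy one. I put it back first, as asked.

carry_out:
  commands:
    - {"dx": 0, "dy": 0.1, "dz": 3, "wx": 0, "wy": 0, "wz": 0}
    - {"dx": 0, "dy": 0.1, "dz": 6, "wx": 0, "wy": 0, "wz": 0}
    - {"dx": 0, "dy": 0.1, "dz": 8, "wx": 0, "wy": 0, "wz": 0}
    - {"dx": 0, "dy": 0.1, "dz": 9, "wx": 0, "wy": 0, "wz": 0}
    - {"dx": 0, "dy": 0.1, "dz": 9.4, "wx": 0, "wy": 0, "wz": 0}

```text
clock: 11.15
tcp_pos: [0.537, 0.0086, 0.0392]
ee_rot: [-2.266, -2.176, 0.0]
ft_force: [-0.3, -0.6, -5.0]
finger_gap: 0.574
```

carry_out:
  commands:
    - {"dx": 0, "dy": 0, "dz": 0.1, "wx": 0, "wy": 0, "wz": 0}
    - {"dx": 0, "dy": 0, "dz": 0.2, "wx": 0, "wy": 0, "wz": 0}
    - {"dx": 0, "dy": 0, "dz": 0.3, "wx": 0, "wy": 0, "wz": 0}
    - {"dx": 0, "dy": 0, "dz": 0.4, "wx": 0, "wy": 0, "wz": 0}
    - {"dx": 0, "dy": 0, "dz": 0.4, "wx": 0, "wy": 0, "wz": 0}

```text
clock: 11.78
tcp_pos: [0.5369, 0.0087, 0.0353]
ee_rot: [-2.266, -2.176, 0.0]
ft_force: [0.1, -0.5, -5.2]
finger_gap: 0.579
```

carry_out:
  commands:
    - {"dx": 0, "dy": 0, "dz": 0.05, "wx": 0, "wy": 0, "wz": 0}
    - {"dx": 0, "dy": 0, "dz": 0.1, "wx": 0, "wy": 0, "wz": 0}
    - {"dx": 0, "dy": 0, "dz": 0.1, "wx": 0, "wy": 0, "wz": 0}

```text
clock: 12.15
tcp_pos: [0.5369, 0.0087, 0.0347]
ee_rot: [2.266, 2.176, 0.0]
ft_force: [-3.3, -0.0, 4.2]
finger_gap: 0.574
```

Contact. Opening and rising.

carry_out:
  commands:
    - {"dx": 0, "dy": 0, "dz": 0, "wx": 0, "wy": 0, "wz": 0}
    - {"dx": 0, "dy": 0, "dz": 0, "wx": 0, "wy": 0, "wz": 0}
    - {"dx": 0, "dy": 0, "dz": 0, "wx": 0, "wy": 0, "wz": 0}
    - {"dx": 0, "dy": 0, "dz": 0, "wx": 0, "wy": 0, "wz": 0}
  hand: 1

```text
clock: 12.65
tcp_pos: [0.537, 0.0087, 0.0343]
ee_rot: [2.266, 2.176, 0.0]
ft_force: [-0.1, 0.2, -0.7]
finger_gap: 1.0
```

carry_out:
  commands:
    - {"dx": 0, "dy": 0, "dz": -2, "wx": 0, "wy": 0, "wz": 0}
    - {"dx": 0, "dy": 0, "dz": -6, "wx": 0, "wy": 0, "wz": 0}
    - {"dx": 0, "dy": 0, "dz": -10, "wx": 0, "wy": 0, "wz": 0}
    - {"dx": 0, "dy": 0, "dz": -12, "wx": 0, "wy": 0, "wz": 0}
    - {"dx": 0, "dy": 0, "dz": -12, "wx": 0, "wy": 0, "wz": 0}

```text
clock: 13.28
tcp_pos: [0.538, 0.0085, 0.1557]
ee_rot: [2.264, 2.174, 0.003]
ft_force: [1.1, 0.3, -0.4]
finger_gap: 1.0
```

```bash
python3 -c "
from h import *
go(.552,-.220,.155,82)
f=imaging.grab_frame('wrist');cv2.imwrite('pics/w5.png',f['frame'])"
```

```text
t 13.28 pos [0.538  0.0085 0.1557] yaw 87.7 F [ 1.13  0.29 -0.43] gap 1.0
d cm [-22.78   2.33   0.08] w [0.003 0.    0.099]
```

View pics/w5.png

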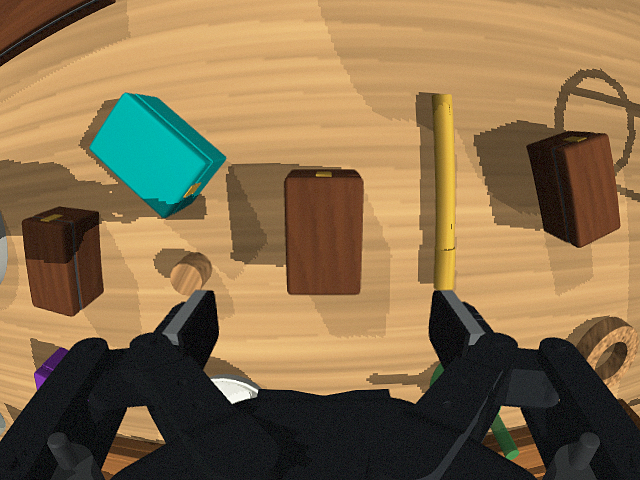

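Middle box back upright at (325,235), tube and cork untouched. On to the right box.

carry_out:
  commands:
    - {"dx": -5.5, "dy": 0.5, "dz": 0, "wx": 0, "wy": 0, "wz": 0.03}
    - {"dx": -11, "dy": 1.1, "dz": 0, "wx": 0, "wy": 0, "wz": 0.06}
    - {"dx": -16.5, "dy": 1.7, "dz": 0, "wx": 0, "wy": 0, "wz": 0.1}
    - {"dx": -21, "dy": 2.1, "dz": 0, "wx": 0, "wy": 0, "wz": 0.1}
    - {"dx": -22.8, "dy": 2.3, "dz": 0, "wx": 0, "wy": 0, "wz": 0.1}

```text
clock: 13.95
tcp_pos: [0.5498, -0.2221, 0.1526]
ee_rot: [-2.373, -2.056, 0.001]
ft_force: [-0.3, -0.1, -0.0]
finger_gap: 1.003
```

carry_out:
  commands:
    - {"dx": 0, "dy": 0, "dz": 0, "wx": 0, "wy": 0, "wz": 0}
    - {"dx": 0, "dy": 0, "dz": 0, "wx": 0, "wy": 0, "wz": 0}

```text
clock: 14.2
tcp_pos: [0.5502, -0.2186, 0.1537]
ee_rot: [-2.37, -2.06, 0.0]
ft_force: [-0.7, -0.2, 0.2]
finger_gap: 1.004
```

```bash
python3 -c "
from h import *
go(.552,-.220,.033,82)
f=imaging.grab_frame('wrist');cv2.imwrite('pics/w6.png',f['frame'])"
```

```text
t 14.2 pos [ 0.5502 -0.2186  0.1537] yaw 82.0 F [-0.71 -0.17  0.19] gap 1.004
d cm [-0.12  0.21 12.07] w [-0.001 -0.001 -0.   ]
```

View pics/w6.png

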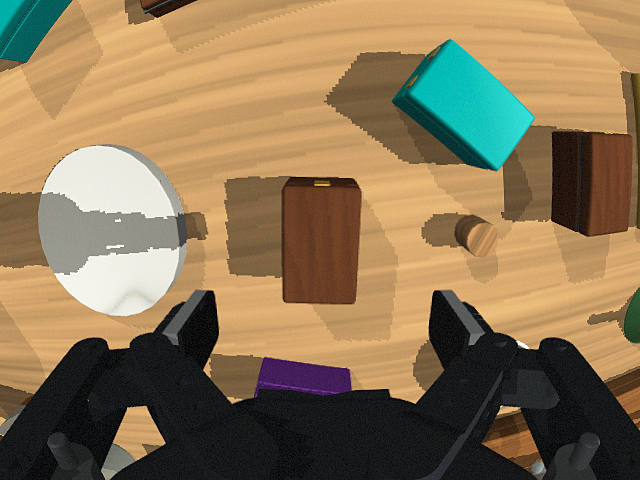

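```bash
python3 -c "
from h import *
s=robot.get_state();a=(.056,s['tcp_pos'],s['ee_rot'])
rect(wcast([(284,188),(361,190),(355,305),(283,301)],*a))
im=cv2.imread('pics/w6.png')[:,:200];hsv=cv2.cvtColor(im,cv2.COLOR_BGR2HSV)
m=((hsv[...,1]<35)&(hsv[...,2]>90)).astype(np.uint8);m[330:]=0
c=max(cv2.findContours(m,0,cv2.CHAIN_APPROX_NONE)[0],key=cv2.contourArea)[:,0]
h=cv2.convexHull(c)[:,0]
W=wcast(h,.02,*a[1:])[:,:2]
print(W.min(0),W.max(0),cv2.minEnclosingCircle(W.astype(np.float32)))
print(wcast([(38,210),(97,146),(125,315),(178,225)],.02,*a[1:]).round(4))
"
```

```text
[ 0.5553 -0.2211] edges [48. 78. 49. 77.] dir [np.float64(80.5), np.float64(170.7), np.float64(78.5), np.float64(169.8)]
[ 0.45561348 -0.47935919] [ 0.60469427 -0.32248807] ((0.5293503999710083, -0.4007863402366638), 0.07890896499156952)
[[ 0.497  -0.4717  0.02  ]
 [ 0.4579 -0.3884  0.02  ]
 [ 0.6046 -0.4039  0.02  ]
 [ 0.5328 -0.329   0.02  ]]
```

carry_out:
  commands:
    - {"dx": -0.2, "dy": 0.2, "dz": 4, "wx": 0, "wy": 0, "wz": 0.03}
    - {"dx": -0.2, "dy": 0.2, "dz": 8, "wx": 0, "wy": 0, "wz": 0.03}
    - {"dx": -0.2, "dy": 0.2, "dz": 11, "wx": 0, "wy": 0, "wz": 0.03}
    - {"dx": -0.2, "dy": 0.2, "dz": 12.1, "wx": 0, "wy": 0, "wz": 0.03}
    - {"dx": -0.2, "dy": 0.2, "dz": 12.1, "wx": 0, "wy": 0, "wz": 0.03}

```text
clock: 14.88
tcp_pos: [0.5523, -0.2216, 0.0333]
ee_rot: [-2.401, -2.025, 0.0]
ft_force: [0.1, 0.2, 0.3]
finger_gap: 1.002
```

carry_out:
  commands:
    - {"dx": 0, "dy": 0, "dz": 0, "wx": 0, "wy": 0, "wz": 0}
    - {"dx": 0, "dy": 0, "dz": 0, "wx": 0, "wy": 0, "wz": 0}
    - {"dx": 0, "dy": 0, "dz": 0, "wx": 0, "wy": 0, "wz": 0}
    - {"dx": 0, "dy": 0, "dz": 0, "wx": 0, "wy": 0, "wz": 0}
  hand: -1

```text
clock: 15.38
tcp_pos: [0.5532, -0.2227, 0.0347]
ee_rot: [2.401, 2.023, 0.002]
ft_force: [-0.2, 1.1, 6.2]
finger_gap: 0.577
```

carry_out:
  commands:
    - {"dx": 0, "dy": 0, "dz": -1, "wx": 0, "wy": 0, "wz": 0}
    - {"dx": 0, "dy": 0, "dz": -3, "wx": 0, "wy": 0, "wz": 0}
    - {"dx": 0, "dy": 0, "dz": -6, "wx": 0, "wy": 0, "wz": 0}
    - {"dx": 0, "dy": 0, "dz": -9, "wx": 0, "wy": 0, "wz": 0}
    - {"dx": 0, "dy": 0, "dz": -10, "wx": 0, "wy": 0, "wz": 0}

```text
clock: 16.0
tcp_pos: [0.5532, -0.2229, 0.1357]
ee_rot: [2.4, 2.022, 0.002]
ft_force: [0.3, -1.3, -1.4]
finger_gap: 0.574
```

carry_out:
  commands:
    - {"dx": 0, "dy": 0, "dz": 0, "wx": 0, "wy": 0, "wz": 0}
    - {"dx": 0, "dy": 0, "dz": 0, "wx": 0, "wy": 0, "wz": 0}
    - {"dx": 0, "dy": 0, "dz": 0, "wx": 0, "wy": 0, "wz": 0}

```text
clock: 16.38
tcp_pos: [0.5516, -0.222, 0.1322]
ee_rot: [-2.401, -2.023, 0.001]
ft_force: [-0.5, -0.1, -1.1]
finger_gap: 0.576
```

```bash
python3 -c "
from h import *
go(.552,-.221,.034,80.5)
for i in range(8):
    f=imaging.grab_frame('side');s=robot.get_state();print(s['clock'],s['ft_force'].round(2))
cv2.imwrite('pics/s4.png',f['frame'])"
```

```text
t 16.38 pos [ 0.5516 -0.222   0.1322] yaw 80.2 F [-0.46 -0.14 -1.11] gap 0.576
d cm [0.1  0.04 9.82] w [-0.002 -0.001 -0.005]
16.425 [-0.43 -0.08 -1.98]
16.475 [ 0.36  0.01 -0.81]
16.525 [ 0.12  0.8  -0.21]
16.575 [ 0.23 -0.19 -2.43]
16.625 [ 0.34  0.02 -1.23]
16.675 [-0.21  0.49 -2.61]
16.725 [-0.61 -0.21 -1.7 ]
16.775 [ 0.9   0.04 -1.29]
```

View pics/s4.png

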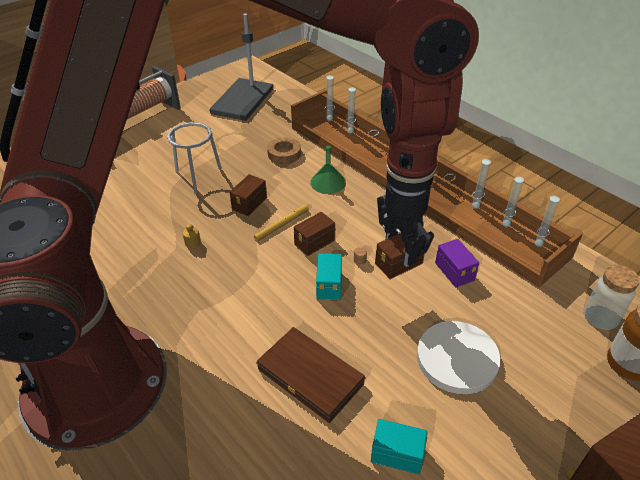

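The right box reads about -1.5 N, so it is light, and it hangs clear at (398,253). Setting it back.

carry_out:
  commands:
    - {"dx": 0, "dy": 0.1, "dz": 3, "wx": 0, "wy": 0, "wz": 0}
    - {"dx": 0, "dy": 0.1, "dz": 6, "wx": 0, "wy": 0, "wz": 0}
    - {"dx": 0, "dy": 0.1, "dz": 8, "wx": 0, "wy": 0, "wz": 0}
    - {"dx": 0, "dy": 0.1, "dz": 9, "wx": 0, "wy": 0, "wz": 0}
    - {"dx": 0, "dy": 0.1, "dz": 9.4, "wx": 0, "wy": 0, "wz": 0}

```text
clock: 17.4
tcp_pos: [0.5533, -0.2225, 0.0391]
ee_rot: [-2.403, -2.024, 0.0]
ft_force: [-0.4, 0.2, -2.0]
finger_gap: 0.578
```

carry_out:
  commands:
    - {"dx": 0, "dy": 0, "dz": 0.1, "wx": 0, "wy": 0, "wz": 0}
    - {"dx": 0, "dy": 0, "dz": 0.2, "wx": 0, "wy": 0, "wz": 0}
    - {"dx": 0, "dy": 0, "dz": 0.3, "wx": 0, "wy": 0, "wz": 0}
    - {"dx": 0, "dy": 0, "dz": 0.4, "wx": 0, "wy": 0, "wz": 0}
    - {"dx": 0, "dy": 0, "dz": 0.4, "wx": 0, "wy": 0, "wz": 0}

```text
clock: 18.02
tcp_pos: [0.5532, -0.2225, 0.0353]
ee_rot: [-2.403, -2.024, -0.0]
ft_force: [0.5, 0.0, -0.6]
finger_gap: 0.576
```

carry_out:
  commands:
    - {"dx": 0, "dy": 0, "dz": 0.05, "wx": 0, "wy": 0, "wz": 0}
    - {"dx": 0, "dy": 0, "dz": 0.1, "wx": 0, "wy": 0, "wz": 0}
    - {"dx": 0, "dy": 0, "dz": 0.1, "wx": 0, "wy": 0, "wz": 0}

```text
clock: 18.4
tcp_pos: [0.5532, -0.2225, 0.0347]
ee_rot: [2.403, 2.024, 0.0]
ft_force: [-2.3, 2.2, 4.9]
finger_gap: 0.579
```

carry_out:
  commands:
    - {"dx": 0, "dy": 0, "dz": 0, "wx": 0, "wy": 0, "wz": 0}
    - {"dx": 0, "dy": 0, "dz": 0, "wx": 0, "wy": 0, "wz": 0}
    - {"dx": 0, "dy": 0, "dz": 0, "wx": 0, "wy": 0, "wz": 0}
    - {"dx": 0, "dy": 0, "dz": 0, "wx": 0, "wy": 0, "wz": 0}
  hand: 1

```text
clock: 18.9
tcp_pos: [0.5532, -0.2225, 0.0342]
ee_rot: [-2.403, -2.024, 0.0]
ft_force: [0.9, -0.5, 0.6]
finger_gap: 1.0
```

carry_out:
  commands:
    - {"dx": 0, "dy": 0, "dz": -2, "wx": 0, "wy": 0, "wz": 0}
    - {"dx": 0, "dy": 0, "dz": -6, "wx": 0, "wy": 0, "wz": 0}
    - {"dx": 0, "dy": 0, "dz": -10, "wx": 0, "wy": 0, "wz": 0}
    - {"dx": 0, "dy": 0, "dz": -12, "wx": 0, "wy": 0, "wz": 0}
    - {"dx": 0, "dy": 0, "dz": -12, "wx": 0, "wy": 0, "wz": 0}

```text
clock: 19.52
tcp_pos: [0.5542, -0.2231, 0.1558]
ee_rot: [2.401, 2.022, 0.002]
ft_force: [0.2, 0.5, -0.6]
finger_gap: 1.0
```

```bash
python3 -c "
from h import *
go(.535,.0087,.155,87.7)
f=imaging.grab_frame('wrist');cv2.imwrite('pics/w7.png',f['frame'])"
```

```text
t 19.52 pos [ 0.5542 -0.2231  0.1558] yaw 80.2 F [ 0.24  0.49 -0.6 ] gap 1.0
d cm [22.51 -5.83  0.04] w [ 0.003  0.001 -0.131]
```

View pics/w7.png

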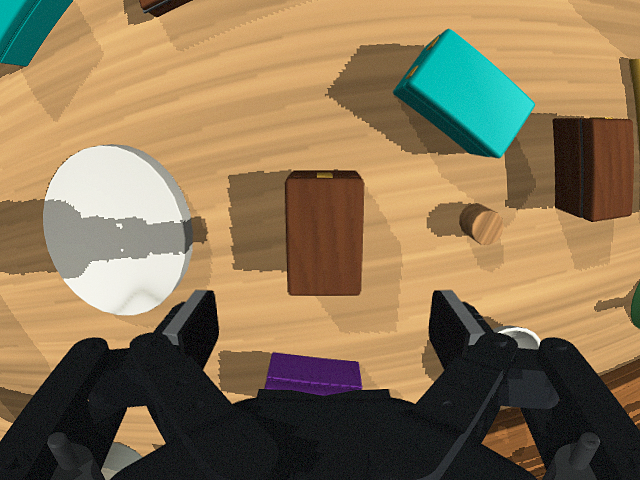

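The right box is upright in its place. Back to the middle box.

carry_out:
  commands:
    - {"dx": 5.5, "dy": -1.4, "dz": 0, "wx": 0, "wy": 0, "wz": -0.03}
    - {"dx": 11, "dy": -2.8, "dz": 0, "wx": 0, "wy": 0, "wz": -0.06}
    - {"dx": 16.5, "dy": -4.2, "dz": 0, "wx": 0, "wy": 0, "wz": -0.1}
    - {"dx": 21, "dy": -5.4, "dz": 0, "wx": 0, "wy": 0, "wz": -0.13}
    - {"dx": 22.5, "dy": -5.8, "dz": 0, "wx": 0, "wy": 0, "wz": -0.13}

```text
clock: 20.2
tcp_pos: [0.533, 0.0115, 0.153]
ee_rot: [-2.262, -2.177, 0.002]
ft_force: [-0.2, -0.9, -0.2]
finger_gap: 1.002
```

carry_out:
  commands:
    - {"dx": 0, "dy": 0, "dz": 0, "wx": 0, "wy": 0, "wz": 0}
    - {"dx": 0, "dy": 0, "dz": 0, "wx": 0, "wy": 0, "wz": 0}

```text
clock: 20.45
tcp_pos: [0.5344, 0.0079, 0.1539]
ee_rot: [-2.268, -2.174, 0.001]
ft_force: [0.7, -0.0, -0.8]
finger_gap: 1.0
```

```bash
python3 -c "
from h import *
go(.5355,.0088,.033,87.7)"
```

```text
t 20.45 pos [0.5344 0.0079 0.1539] yaw 87.6 F [ 0.66 -0.04 -0.85] gap 1.0
d cm [ 0.1   0.11 12.09] w [-0.     0.    -0.002]
```

carry_out:
  commands:
    - {"dx": 0.1, "dy": 0.1, "dz": 4, "wx": 0, "wy": 0, "wz": 0}
    - {"dx": 0.1, "dy": 0.1, "dz": 8, "wx": 0, "wy": 0, "wz": 0}
    - {"dx": 0.1, "dy": 0.1, "dz": 11, "wx": 0, "wy": 0, "wz": 0}
    - {"dx": 0.1, "dy": 0.1, "dz": 12.1, "wx": 0, "wy": 0, "wz": 0}
    - {"dx": 0.1, "dy": 0.1, "dz": 12.1, "wx": 0, "wy": 0, "wz": 0}

```text
clock: 21.08
tcp_pos: [0.5353, 0.0092, 0.0331]
ee_rot: [-2.267, -2.174, 0.001]
ft_force: [0.5, 0.4, 0.4]
finger_gap: 1.0
```

carry_out:
  commands:
    - {"dx": 0, "dy": 0, "dz": 0, "wx": 0, "wy": 0, "wz": 0}
    - {"dx": 0, "dy": 0, "dz": 0, "wx": 0, "wy": 0, "wz": 0}
    - {"dx": 0, "dy": 0, "dz": 0, "wx": 0, "wy": 0, "wz": 0}
    - {"dx": 0, "dy": 0, "dz": 0, "wx": 0, "wy": 0, "wz": 0}
  hand: -1

```text
clock: 21.58
tcp_pos: [0.5363, 0.0096, 0.0346]
ee_rot: [2.265, 2.174, 0.001]
ft_force: [-2.1, -2.3, 6.7]
finger_gap: 0.576
```

carry_out:
  commands:
    - {"dx": 0, "dy": 0, "dz": -1, "wx": 0, "wy": 0, "wz": 0}
    - {"dx": 0, "dy": 0, "dz": -3, "wx": 0, "wy": 0, "wz": 0}
    - {"dx": 0, "dy": 0, "dz": -7, "wx": 0, "wy": 0, "wz": 0}
    - {"dx": 0, "dy": 0, "dz": -11, "wx": 0, "wy": 0, "wz": 0}
    - {"dx": 0, "dy": 0, "dz": -14, "wx": 0, "wy": 0, "wz": 0}

```text
clock: 22.2
tcp_pos: [0.5354, 0.0102, 0.1755]
ee_rot: [2.266, 2.175, 0.001]
ft_force: [1.0, 0.5, -4.9]
finger_gap: 0.574
```

```bash
python3 -c "
from h import *
go(.527,-.404,.174,87.7)"
```

```text
t 22.2 pos [0.5354 0.0102 0.1755] yaw 87.7 F [ 0.97  0.48 -4.94] gap 0.574
d cm [-41.42   0.84   0.14] w [ 0.001 -0.    -0.   ]
```

carry_out:
  commands:
    - {"dx": -2, "dy": 0, "dz": 0, "wx": 0, "wy": 0, "wz": 0}
    - {"dx": -6, "dy": 0.1, "dz": 0, "wx": 0, "wy": 0, "wz": 0}
    - {"dx": -10, "dy": 0.2, "dz": 0, "wx": 0, "wy": 0, "wz": 0}
    - {"dx": -14, "dy": 0.3, "dz": 0, "wx": 0, "wy": 0, "wz": 0}
    - {"dx": -18, "dy": 0.4, "dz": 0, "wx": 0, "wy": 0, "wz": 0}

```text
clock: 22.82
tcp_pos: [0.5315, -0.1709, 0.1737]
ee_rot: [-2.266, -2.176, -0.0]
ft_force: [-0.2, -0.7, -4.3]
finger_gap: 0.579
```

carry_out:
  commands:
    - {"dx": -4, "dy": 0.1, "dz": 0, "wx": 0, "wy": 0, "wz": 0}
    - {"dx": -8, "dy": 0.1, "dz": 0, "wx": 0, "wy": 0, "wz": 0}
    - {"dx": -12, "dy": 0.2, "dz": 0, "wx": 0, "wy": 0, "wz": 0}
    - {"dx": -16, "dy": 0.3, "dz": 0, "wx": 0, "wy": 0, "wz": 0}
    - {"dx": -20, "dy": 0.4, "dz": 0, "wx": 0, "wy": 0, "wz": 0}

```text
clock: 23.45
tcp_pos: [0.5275, -0.3708, 0.1735]
ee_rot: [-2.266, -2.175, -0.0]
ft_force: [0.5, 0.7, -5.4]
finger_gap: 0.575
```

carry_out:
  commands:
    - {"dx": -2, "dy": 0, "dz": 0, "wx": 0, "wy": 0, "wz": 0}
    - {"dx": -3, "dy": 0, "dz": 0, "wx": 0, "wy": 0, "wz": 0}
    - {"dx": -3.4, "dy": 0, "dz": 0, "wx": 0, "wy": 0, "wz": 0}
    - {"dx": -3.4, "dy": 0, "dz": 0, "wx": 0, "wy": 0, "wz": 0}

```text
clock: 23.95
tcp_pos: [0.5266, -0.4031, 0.1734]
ee_rot: [-2.265, -2.176, -0.0]
ft_force: [0.7, -0.0, -5.0]
finger_gap: 0.574
```

```bash
python3 -c "
from h import *
go(.528,-.404,.0555,87.7)
for n in ('scene','side'):
    cv2.imwrite('pics/%s5.png'%n,imaging.grab_frame(n)['frame'])
a=cv2.imread('pics/scene5.png');b=cv2.imread('pics/side5.png')
cv2.imwrite('pics/p5.png',np.hstack([cv2.resize(a[240:390,90:290],None,fx=2,fy=2),cv2.resize(b[240:390,370:570],None,fx=2,fy=2)]))"
```

```text
t 23.95 pos [ 0.5266 -0.4031  0.1734] yaw 87.7 F [ 0.67 -0.01 -5.02] gap 0.574
d cm [-0.09  0.14 11.79] w [-0. -0.  0.]
```

View pics/p5.png

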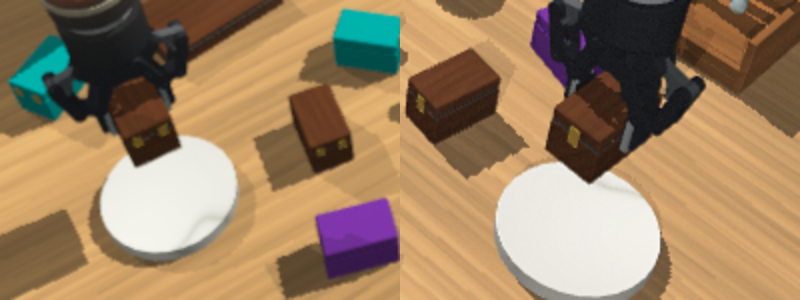

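carry_out:
  commands:
    - {"dx": -0.1, "dy": 0.1, "dz": 3, "wx": 0, "wy": 0, "wz": 0}
    - {"dx": -0.1, "dy": 0.1, "dz": 6.5, "wx": 0, "wy": 0, "wz": 0}
    - {"dx": -0.1, "dy": 0.1, "dz": 9.5, "wx": 0, "wy": 0, "wz": 0}
    - {"dx": -0.1, "dy": 0.1, "dz": 11, "wx": 0, "wy": 0, "wz": 0}
    - {"dx": -0.1, "dy": 0.1, "dz": 11.3, "wx": 0, "wy": 0, "wz": 0}

```text
clock: 24.68
tcp_pos: [0.5273, -0.4044, 0.0599]
ee_rot: [-2.265, -2.175, -0.0]
ft_force: [0.5, 0.5, -4.3]
finger_gap: 0.577
```

carry_out:
  commands:
    - {"dx": 0, "dy": 0, "dz": 0.1, "wx": 0, "wy": 0, "wz": 0}
    - {"dx": 0, "dy": 0, "dz": 0.2, "wx": 0, "wy": 0, "wz": 0}
    - {"dx": 0, "dy": 0, "dz": 0.3, "wx": 0, "wy": 0, "wz": 0}
    - {"dx": 0, "dy": 0, "dz": 0.4, "wx": 0, "wy": 0, "wz": 0}
    - {"dx": 0, "dy": 0, "dz": 0.4, "wx": 0, "wy": 0, "wz": 0}

```text
clock: 25.3
tcp_pos: [0.5274, -0.405, 0.0563]
ee_rot: [-2.266, -2.176, -0.0]
ft_force: [-0.3, -0.5, -5.2]
finger_gap: 0.576
```

carry_out:
  commands:
    - {"dx": 0, "dy": 0, "dz": 0.05, "wx": 0, "wy": 0, "wz": 0}
    - {"dx": 0, "dy": 0, "dz": 0.1, "wx": 0, "wy": 0, "wz": 0}
    - {"dx": 0, "dy": 0, "dz": 0.15, "wx": 0, "wy": 0, "wz": 0}
    - {"dx": 0, "dy": 0, "dz": 0.15, "wx": 0, "wy": 0, "wz": 0}

```text
clock: 25.8
tcp_pos: [0.5275, -0.405, 0.0548]
ee_rot: [2.266, 2.176, -0.0]
ft_force: [-0.5, 0.5, -5.1]
finger_gap: 0.577
```

carry_out:
  commands:
    - {"dx": 0, "dy": 0, "dz": 0.03, "wx": 0, "wy": 0, "wz": 0}
    - {"dx": 0, "dy": 0, "dz": 0.06, "wx": 0, "wy": 0, "wz": 0}
    - {"dx": 0, "dy": 0, "dz": 0.06, "wx": 0, "wy": 0, "wz": 0}

```text
clock: 26.18
tcp_pos: [0.5274, -0.405, 0.0547]
ee_rot: [2.266, 2.175, -0.0]
ft_force: [-3.7, 1.9, 4.3]
finger_gap: 0.573
```

Seated on the slab. Opening and withdrawing.

carry_out:
  commands:
    - {"dx": 0, "dy": 0, "dz": 0, "wx": 0, "wy": 0, "wz": 0}
    - {"dx": 0, "dy": 0, "dz": 0, "wx": 0, "wy": 0, "wz": 0}
    - {"dx": 0, "dy": 0, "dz": 0, "wx": 0, "wy": 0, "wz": 0}
    - {"dx": 0, "dy": 0, "dz": 0, "wx": 0, "wy": 0, "wz": 0}
  hand: 1

```text
clock: 26.68
tcp_pos: [0.5275, -0.405, 0.0542]
ee_rot: [2.266, 2.176, 0.0]
ft_force: [-0.5, 0.4, -0.1]
finger_gap: 1.0
```

carry_out:
  commands:
    - {"dx": 0, "dy": 0, "dz": -2, "wx": 0, "wy": 0, "wz": 0}
    - {"dx": 0, "dy": 0, "dz": -6, "wx": 0, "wy": 0, "wz": 0}
    - {"dx": 0, "dy": 0, "dz": -10, "wx": 0, "wy": 0, "wz": 0}
    - {"dx": 0, "dy": 0, "dz": -14, "wx": 0, "wy": 0, "wz": 0}
    - {"dx": 0, "dy": 0, "dz": -16, "wx": 0, "wy": 0, "wz": 0}

```text
clock: 27.3
tcp_pos: [0.5281, -0.4056, 0.2169]
ee_rot: [2.264, 2.173, 0.0]
ft_force: [-0.0, -0.1, -1.0]
finger_gap: 0.998
```

carry_out:
  commands:
    - {"dx": 0, "dy": 0, "dz": 0, "wx": 0, "wy": 0, "wz": 0}
    - {"dx": 0, "dy": 0, "dz": 0, "wx": 0, "wy": 0, "wz": 0}
    - {"dx": 0, "dy": 0, "dz": 0, "wx": 0, "wy": 0, "wz": 0}

```text
clock: 27.68
tcp_pos: [0.5269, -0.4045, 0.2127]
ee_rot: [-2.265, -2.174, 0.0]
ft_force: [-0.9, 0.0, 0.0]
finger_gap: 0.999
```

```bash
python3 -c "
from h import *
go(.528,-.404,.2,87.7)
for n in ('scene','side','wrist'):
    cv2.imwrite('pics/%s6.png'%n,imaging.grab_frame(n)['frame'])"
```

```text
t 27.68 pos [ 0.5269 -0.4045  0.2127] yaw 87.7 F [-0.93  0.04  0.03] gap 0.999
d cm [0.06 0.11 1.27] w [-0.002 -0.002 -0.001]
```

View pics/scene6.png

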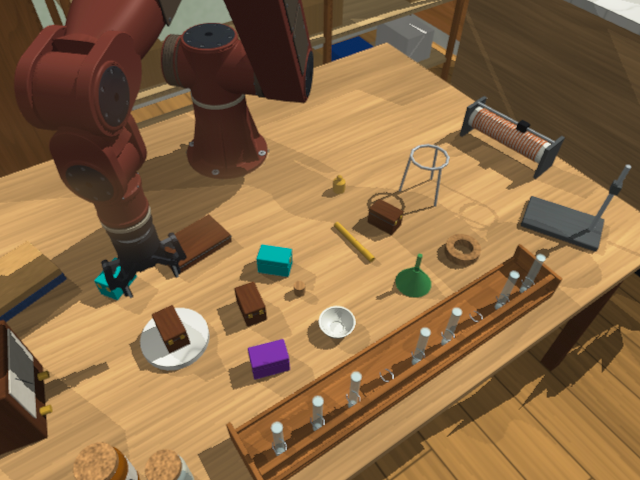

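View pics/wrist6.png

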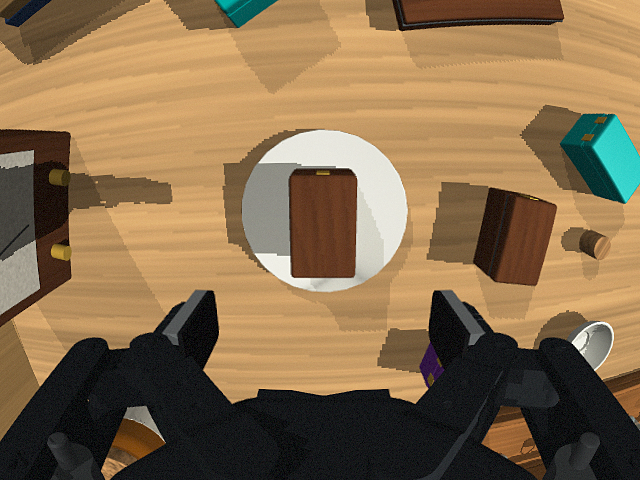

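View pics/side6.png

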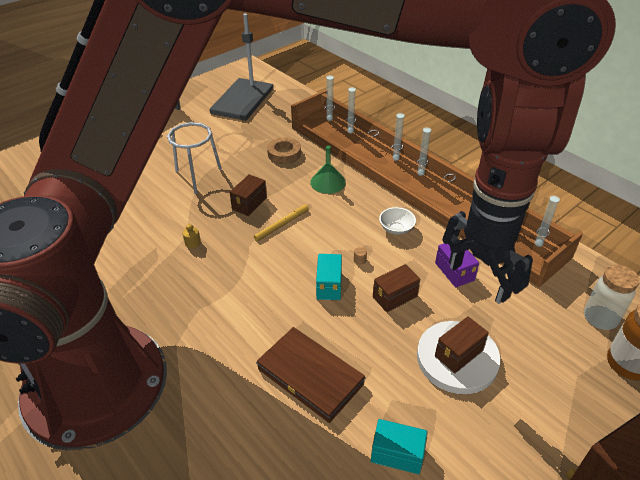

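The heavy box stands upright on the slab (wrist view, about (323,224)), and the two others stand in their places. Checking how well it is centred.

```bash
python3 -c "
from h import *
s=robot.get_state();a=(s['tcp_pos'],s['ee_rot'])
W=wcast([(242,210),(408,210),(324,129),(324,291)],.02,*a);print(W.round(4));
rect(wcast([(289,177),(357,177),(355,278),(291,278)],.076,*a))
im=cv2.imread('pics/wrist6.png');hsv=cv2.cvtColor(im,cv2.COLOR_BGR2HSV)
m=((hsv[...,1]<35)&(hsv[...,2]>90)).astype(np.uint8);m[296:]=0;m[:,:235]=0;m[:,415:]=0
h=cv2.convexHull(cv2.findNonZero(m))[:,0]
W=wcast(h,.02,*a)[:,:2];print(W.min(0),W.max(0),(W.min(0)+W.max(0))/2,cv2.minEnclosingCircle(W.astype(np.float32)))
"
```

```text
[[ 0.523  -0.4779  0.02  ]
 [ 0.5291 -0.3285  0.02  ]
 [ 0.4552 -0.4014  0.02  ]
 [ 0.6043 -0.4074  0.02  ]]
[ 0.5296 -0.4053] edges [49. 78. 50. 78.] dir [np.float64(87.7), np.float64(177.8), np.float64(87.6), np.float64(177.5)]
[ 0.35110607 -0.47877012] [ 0.6045406  -0.32655427] [ 0.47782333 -0.4026622 ] ((0.47105732560157776, -0.40324029326438904), 0.13359224796295166)
```

Slab rim midpoint (0.530, -0.403) and box (0.530, -0.405) agree within 2 mm. Diameter 149 mm is as stated; the mask-hull check was spoilt by the teal box leaking in (radius 134 mm), so I disregard it.

```bash
python3 -c "
from cell import ticket
print(ticket.hand_in())"
```

```text
the job is handed in; nothing more can be done
None
```

The heavy box is the middle one. It now stands upright in the middle of the marble slab, and the job was handed in at about 28 s.

**Weighing:** I lifted each box about 10 cm, from left to right, and set it back before moving on. The force on the wrist was about 1.3 N for the left box, 5.1 N for the middle and 1.5 N for the right. Each box was lowered in small steps until it touched down; the firmest contact was 18 N, with the left box.

**Last checks:**
- **Heavy box:** it is about 2 mm from the slab's centre in the wrist view, and the gripper is open and clear of it.
- **Light boxes:** both stand upright in their places.
- **Surroundings:** the tube, cork and tripod look undisturbed in the final pictures.

**Check that failed:** the automatic slab outline in the last check also picked up a turquoise box and gave a 134 mm radius. I discarded it and used rim points I read off the same picture, which gave the expected 149–150 mm diameter.

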